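Fetch the polish tin from the shine crate

TASK

Slide the crate's plywood panel fully open, lift the polish tin out of the bay beneath it and set it down gently, lid up, wholly on the cork mat. Then slide the panel fully shut again. The small dauber stays standing in the bay, and everything else on the bench stays where it is.

Things in the scene. Friction and masses are not known exactly. Their poses are not given: they have to be found in the camera images.
- crate: Low pine crate on its side, fixed, 164 mm (its x) by 436 mm (its y) by 98 mm high; origin at the centre of its underside, z up. In the half towards its -y is an open-topped bay (inside x -70 to 70, y -206 to -6, floor at z 47, walls up to z 83; track lips overhang its long sides, so that its mouth is x -67 to 67), covered by the sliding panel. In the half towards +y is a closed deck, top at z 78. The track lips along both long edges stand up to z 98, the end stops to z 94.
- panel (a joint): Slide of the plywood panel (142 mm across, 210 mm along, 6 mm thick, top surface at crate z 89) along the crate's +y: 0 fully shut over the bay, 0.208 m fully open over the deck, a dead stop at each end. It moves with about 2.5 N of friction plus 6 N per m/s and stays where it is left. It may start a little ajar.
- foot_block (a point): Centre of the top face of the square foot-rest block fixed on the middle of the panel: 96 by 96 mm, standing 14 mm above the panel (top at crate z 103), too wide to grip but its edges can be pushed. 57 mm of bare panel lies before and behind it along the slide. At crate x 0, y -0.106 + joint value. Axes as the crate.
- bay_floor (a point): Centre of the bay's floor (crate x 0, y -106 mm, z 47). Axes as the crate.
- tin_center (a point): Centre, half-way up, of the flat black round polish tin standing lid up on the bay's floor, at either end of the bay: diameter 56 mm, height 24 mm, about 90 g. z up through its lid.
- tin: The same polish tin, origin at the centre of its underside.
- dauber_center (a point): Centre, half-way up, of the dauber, a little round brush standing on its bristles at the other end of the bay: diameter 38 mm up to 20 mm high, then a knob of 18 mm diameter to 32 mm. z up. Stays there.
- mat_top (a point): Centre of the top face of the fixed square cork mat, 130 by 130 mm, top 10 mm above the bench; on the left or right of the crate. z up.
- shoe_last: Fixed cast-iron shoe last on a 110 mm square foot, 110 mm high, overhanging its foot by up to 37 mm towards its +x, on the side where the mat is not. Origin at the centre of its underside.
- egg_cup: Ceramic egg cup standing beside the crate's -x side, diameter 48 mm, 60 mm high. Origin at the centre of its underside.
- shoe_brush: Wooden shoe brush, bristles down, beside the crate's +x side, 54 by 165 (its y) by 42 mm high. Origin at the centre of its underside.
- shoe_horn: Steel shoe horn lying flat beside the crate's -x side, 38 mm wide, 181 mm long (its y), 7 mm high. Origin near its middle, on its underside.
- bottle: Liquid-polish bottle standing beside the crate's +x side, diameter 42 mm, 125 mm high. Origin at the centre of its underside.
- cream_jar: Small jar of shoe cream standing beside the crate's -x side, diameter 50 mm, 42 mm high. Origin at the centre of its underside.
There are look-alikes about, which are no part of the job. There is more than one size of the part that bears mat_top; the job needs the smaller.

How it is judged:
By the outcome, as a careful person would: the job done as asked, in the order asked, and still so for the second after the job is handed in, with the robot touching nothing.
It also fails if it takes over 61 s, if anything falls off the work surface, if the arm or the gripper's body presses on something with over 40 N, if the wrist force passes 120 N, or if a joint passes its speed limit or range.

ROBOT

A 6-joint arm with a two-finger parallel gripper is mounted at the origin on the work surface. World frame = base frame: x ahead of the robot, y to its left, z up, the work surface at z = 0. Lengths are in m, angles in rad, forces in N, time in s.
With the tool pointing down it reaches from about 0.35 to 0.775 m from the base axis. Payload 5.5 kg.
Tool frame: the origin (TCP) lies between the finger pads; the fingertips stand 19 mm ahead of it and the grasp point (between the pads) is the TCP; z points along the fingers, x is the direction in which the jaws open and shut, and the axes are right-handed (so a half turn about z gives the same grasp; the last joint's range is limited). The gripper opens to 85 mm and grips with 20 to 120 N. Pads are 22 mm wide; open, the fingers measure 114 mm over their backs; the gripper's body (76 mm by 85 mm) begins 54 mm behind the grasp point. The pads swing forward as they close: fully open they stand 13 mm farther back than shut.
Start: joints at [1.067, 0.313, 0.046, 1.304, 0, 1.431], TCP at [0.205, 0.537, 0.25] pointing down, gripper open.
Joint ranges: [-2.76, 2.76], [-0.86, 1.69], [-1.03, 1.26], [-2.2, 2.34], [-1.47, 1.5], [-3.14, 3.14]. Speed limits (rad/s): [2.57, 2.57, 3.14, 3.14, 3.14, 3.14].

INTERFACE

Orientations are given as a unit quaternion [w, x, y, z].
In Python, from workcell import env gives the robot as it stands. The module is installed in compiled form; this text tells all that it offers.
- The arm moves only by the tool carry_out, never from a script. Its argument "steps" is a list of rows, each a list of 7 numbers: the gripper command: -1 is shut, 1 is fully open, values between are in proportion, then the shift along the tool's x, y, z in m, then the turn, a rotation vector about the tool's x, y, z in rad. A call has 1 to 20 rows; each row shifts and turns the commanded pose from where the row before left it, along the tool's axes as they then stand; what a row does not reach is not made up. A row lasts 1/8 s, in which the tool goes at most 62.5 mm and 10.7 degrees, less where a joint would pass 70% of its speed; a pose out of reach is approached as far as the arm can. A call with a gripper value outside its range is refused whole. The fingers move at their own pace and stop on an object; "grip_force" is the grip in N (left out, the last holds). Time passes only in rows, so rows that do not move let the fingers close. It gives the time, the measured TCP pose, the force and the opening at its end, in the units of the state.
- env.get_state(): the state, without advancing time (a new reading comes with each control period).
- env.read_camera(name): name is "side" or "top"; returns a dict with "color" (400x640x3 uint8, red, green, blue), "K" (3x3 intrinsics, pixels), "dist" ([k1, k2, p1, p2, k3] as OpenCV has them; the pictures are not rectified), "R" (3x3) and "t" (3): a world point X has camera coordinates R X + t. Camera axes: x right, y down, z forward; pixel columns grow to the right and rows downward; lengths in m; the calibration is good to about 2 mm. A picture is of the moment at which its call begins. There is no depth.
- env.hand_in(): hands the job in, once; it reports no verdict.
The state is a dict: "clock": time; "joint_pos": joint angles; "qvel": joint speeds; "tau": joint torques, N m; "tcp_pos": TCP position; "orientation": TCP orientation; "wrist_force": force on the tool from outside, world axes, zero at the start; "ft_torque": the same for the moment, N m; "finger_gap": finger opening in m.
Only numpy, scipy, OpenCV 4.12 (cv2) and the standard library are available. Lean on these libraries where they do the work, as an engineer would, in place of code of your own. Each camera call takes 0.05 s, during which the arm holds its last target. There are 200 camera calls.

## Working session

There is one attempt and no reset: what is moved stays moved. The work goes in short steps, Python scripts to look and compute and a tool call to move; the robot and the scene stay as the last step left them, time stands still between calls to the robot, and variables do not carry over. Pictures are saved under pics/ and viewed, about 8 in all and at most 12, crops included, and the job is handed in when it is done.

Besides the shell and the picture viewer there is one more tool, called after ">>>" as name(argument=value, ...), one argument or row to a line, values as JSON. carry_out: Moves the arm, as the interface text tells. Its arguments: {"type":"object","properties":{"steps":{"type":"array","items":{"type":"array","items":{"type":"number"}}},"grip_force":{"type":"number"}},"required":["steps"]}

```bash
mkdir -p pics; cat > h.py <<'E'
import numpy as np, cv2
from workcell import env
def shot(n):
    c=env.read_camera(n); return c
def save(c,f): cv2.imwrite('pics/'+f,c['color'][:,:,::-1])
def ray(c,uv,z):
    p=cv2.undistortPoints(np.array(uv,float).reshape(-1,1,2),np.array(c['K']),np.array(c['dist'])).reshape(-1,2)
    R=np.array(c['R']);t=np.array(c['t']);C=-R.T@t
    d=np.c_[p,np.ones(len(p))]@R
    return C+d*((z-C[2])/d[:,2])[:,None]
def proj(c,X):
    return cv2.projectPoints(np.array(X,float).reshape(-1,1,3),cv2.Rodrigues(np.array(c['R']))[0],np.array(c['t']),np.array(c['K']),np.array(c['dist']))[0].reshape(-1,2)
E
python3 - <<'E'
from h import *
for n in('top','side'):
    c=shot(n); save(c,n+'0.png'); print(n,-np.array(c['R']).T@np.array(c['t']),np.round(c['R'],2).tolist(),np.array(c['K'])[0,0])
print(env.get_state())
E
```

```text
top [ 0.38124476 -0.00740613  1.1358074 ] [[0.01, -1.0, 0.01], [-0.99, -0.01, -0.12], [0.12, -0.01, -0.99]] 368.43288747858657
side [ 0.3389615  -0.82356246  1.06757888] [[0.98, -0.19, 0.01], [-0.14, -0.75, -0.65], [0.13, 0.64, -0.76]] 497.28923046683025
{'clock': 0.1, 'joint_pos': array([ 1.06743368e+00,  3.13892731e-01,  4.50681570e-02,  1.30361666e+00,
       -2.57413004e-05,  1.43118179e+00]), 'qvel': array([ 4.71936841e-04, -5.32222255e-04,  3.00392084e-03, -8.51774841e-05,
        7.34347297e-05,  2.22080263e-04]), 'tau': array([ 2.49117889e-03, -4.81723952e+01,  2.99244332e+01,  1.27756182e-02,
       -1.58110483e-04,  1.04965005e-05]), 'tcp_pos': array([0.20438049, 0.53697568, 0.24950657]), 'orientation': array([ 3.79514907e-04,  8.23340346e-01,  5.67547352e-01, -7.29768414e-04]), 'wrist_force': array([-0.39343178, -0.07064462, -0.02450836]), 'ft_torque': array([ 0.02027081, -0.00337631, -0.02256423]), 'finger_gap': 0.0855204035703019}
```

View pics/top0.png

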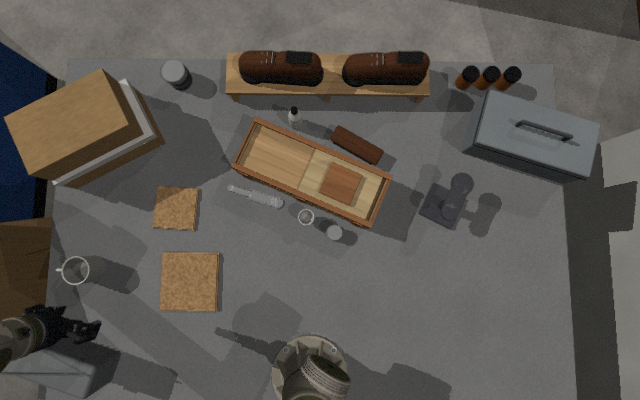

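View pics/side0.png

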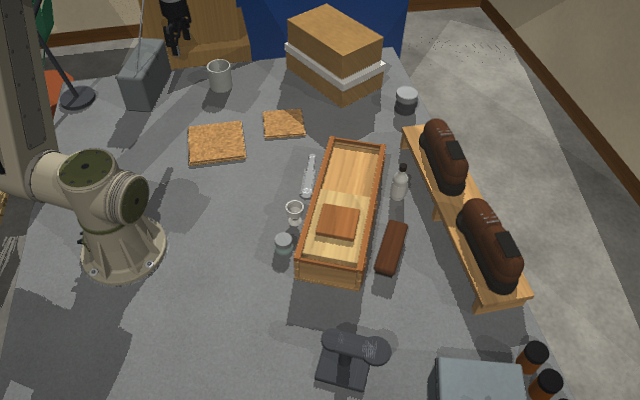

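The top view shows the crate at about (257,120)-(391,178)-(373,226)-(233,165), with the panel and foot block (341,184) at its right (−y) end. The small mat is at (175,208) and the large decoy mat at (190,282). The egg cup, jar and horn are on the robot side of the crate. The shoe last is at (450,200). The side view agrees.

```bash
cat >> h.py <<'E'
def rect(m):
    cs=cv2.findContours(m.astype(np.uint8),cv2.RETR_EXTERNAL,cv2.CHAIN_APPROX_NONE)[0]
    k=max(cs,key=cv2.contourArea); return k,cv2.boxPoints(cv2.minAreaRect(k))
E
python3 - <<'E'
from h import *
for n in('top','side'):
    c=shot(n); im=c['color']; hsv=cv2.cvtColor(im,cv2.COLOR_RGB2HSV)
    # mat
    m=(hsv[...,0]<25)&(hsv[...,1]>70)&(hsv[...,2]>60)
    r=np.zeros_like(m)
    if n=='top': r[180:240,145:210]=1
    else: r[104:145,258:310]=1
    k,_=rect(m&r)
    P=ray(c,k.reshape(-1,2),0.01)[:,:2].astype(np.float32); print(n,'mat',cv2.minAreaRect(P*1000))
    # red-brown wood
    r[:]=0
    if n=='top': r[115:230,230:395]=1
    else: r[130:290,292:388]=1
    k,_=rect(m&r)
    P=ray(c,k.reshape(-1,2),0.096)[:,:2].astype(np.float32); print('crate',cv2.minAreaRect(P*1000))
    b=(hsv[...,0]<14)&(hsv[...,1]>110)
    r[:]=0
    if n=='top': r[155:210,312:368]=1
    else: r[200:243,312:362]=1
    b=b&r&1>0
    b=cv2.morphologyEx(b.astype(np.uint8),cv2.MORPH_OPEN,np.ones((5,5)))
    k,_=rect(b); P=ray(c,k.reshape(-1,2),0.103)[:,:2].astype(np.float32); print('foot',cv2.minAreaRect(P*1000))
    x0,y0=(222,105) if n=='top' else (270,130)
    s=im[y0:y0+(135 if n=='top' else 160),x0:x0+(180 if n=='top' else 150)]
    cv2.imwrite(f'pics/{n}1.png',cv2.resize(s[:,:,::-1],None,fx=4 if n=='top' else 3.6,fy=4 if n=='top' else 3.6,interpolation=cv2.INTER_CUBIC))
E
```

```text
top mat ((483.5980529785156, 413.577392578125), (130.67442321777344, 129.72564697265625), 86.22132873535156)
crate ((579.5902709960938, -1.4185333251953125), (436.7928161621094, 175.29953002929688), 66.66594696044922)
foot ((541.7897338867188, -59.9080924987793), (53.345027923583984, 32.11075210571289), 63.60352325439453)
side mat ((485.1053771972656, 407.64801025390625), (136.2043914794922, 131.140625), 86.43474578857422)
crate ((576.9810791015625, -30.627105712890625), (492.6976013183594, 170.7326202392578), 66.62448120117188)
foot ((554.290283203125, -106.49932861328125), (18.952775955200195, 9.849002838134766), 77.2580337524414)
```

View pics/top1.png

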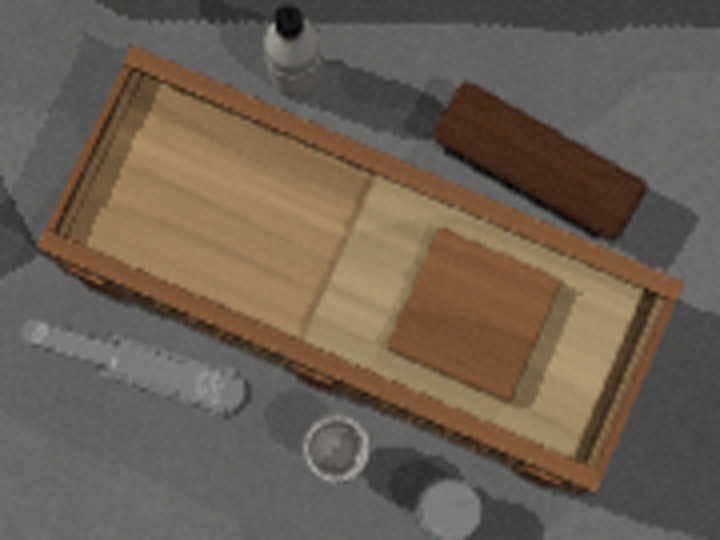

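The crop shows the crate rim corners at crop px (132,48), (682,283), (597,490) and (40,243). The foot block corners are at (436,228), (562,283), (515,400) and (388,347). The panel is almost shut, with a thin gap at its right end.

```bash
python3 - <<'E'
from h import *
c=shot('top')
f=lambda a:np.array(a)/4.+[222,105]-0.375
A=ray(c,f([(132,48),(682,283),(597,490),(40,243)]),0.097)
B=ray(c,f([(436,228),(562,283),(515,400),(388,347)]),0.103)
print(A.round(4)[:,:2].tolist(),A.mean(0).round(4)); print(B.round(4)[:,:2].tolist(),B.mean(0).round(4))
print([np.linalg.norm(A[i]-A[i-1]).round(4) for i in range(4)],[np.linalg.norm(B[i]-B[i-1]).round(4) for i in range(4)])
yd=(A[0]+A[3]-A[1]-A[2])[:2];th=np.arctan2(-yd[0],yd[1]);print('yaw',th)
yb=(B[0]+B[3]-B[1]-B[2])[:2];print('yawB',np.arctan2(-yb[0],yb[1]))
Rz=np.array([[np.cos(th),-np.sin(th)],[np.sin(th),np.cos(th)]])
d=Rz.T@(B.mean(0)-A.mean(0))[:2];print('foot in crate',d,'joint',d[1]+.106)
g=f([(245,385),(336,448),(450,510),(292,20),(540,160)])
for p,z,n in zip(g,(.007,.06,.042,.125,.042),('hornend','cup','jar','bottle','brush')):
    w=ray(c,[p],z)[0];print(n,w.round(3),'crate',(Rz.T@(w-A.mean(0))[:2]).round(3))
# side view check of corners
s=shot('side');print('side proj',proj(s,np.r_[A,B]).round(0).tolist())
E
```

```text
[[0.7438, 0.1637], [0.5732, -0.2349], [0.4246, -0.1721], [0.5985, 0.2257]] [ 0.585  -0.0044  0.097 ]
[[0.6105, -0.0579], [0.5713, -0.1478], [0.4873, -0.1138], [0.5243, -0.0241]] [ 0.5484 -0.0859  0.103 ]
[np.float64(0.1579), np.float64(0.4336), np.float64(0.1613), np.float64(0.4341)] [np.float64(0.0925), np.float64(0.098), np.float64(0.0906), np.float64(0.0971)]
yaw -0.4083578927008241
yawB -0.4010502857605534
foot in crate [-0.001272   -0.08935134] joint 0.01664866323635364
hornend [0.507 0.084 0.007] crate [-0.107  0.051]
cup [0.456 0.013 0.06 ] crate [-0.126 -0.036]
jar [ 0.411 -0.072  0.042] crate [-0.133 -0.131]
bottle [0.756 0.046 0.125] crate [0.137 0.114]
brush [ 0.678 -0.14   0.042] crate [ 0.139 -0.088]
side proj [[384.0, 144.0], [361.0, 270.0], [293.0, 257.0], [330.0, 136.0], [358.0, 208.0], [352.0, 238.0], [315.0, 232.0], [322.0, 202.0]]
```

View pics/side1.png

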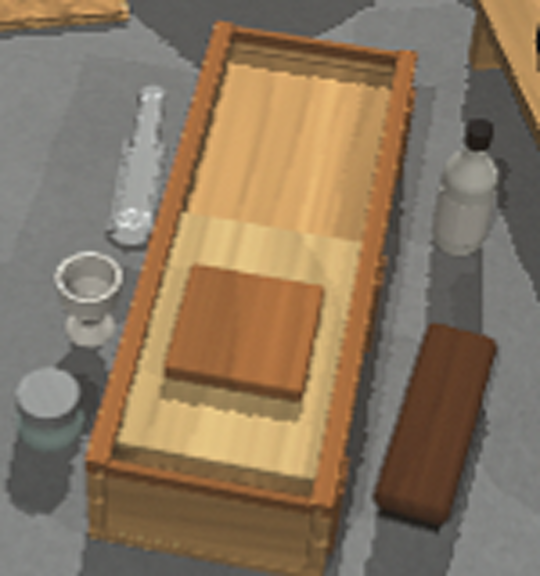

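>>> carry_out(
  steps=[
    [-1,-0.0332,0.0338,0,0,0,0],
    [-1,-0.0332,0.0338,0,0,0,0],
    [-1,-0.0332,0.0338,0,0,0,0],
    [-1,-0.0332,0.0338,0,0,0,0],
    [-1,-0.0332,0.0338,0,0,0,0],
    [-1,-0.0332,0.0338,0,0,0,0],
    [-1,-0.0332,0.0338,0,0,0,0],
    [-1,-0.0332,0.0338,0,0,0,0],
    [-1,-0.0332,0.0338,0,0,0,0],
    [-1,-0.0332,0.0338,0,0,0,0],
    [-1,-0.0332,0.0338,0,0,0,0],
    [-1,-0.0332,0.0338,0,0,0,0],
    [-1,-0.0332,0.0338,0,0,0,0],
    [-1,-0.0332,0.0338,0,0,0,0],
    [-1,-0.0332,0.0338,0,0,0,0],
    [-1,-0.0332,0.0338,0,0,0,0],
  ],
)

```text
clock: 2.3
tcp_pos: [0.5215, -0.153, 0.2503]
orientation: [0.0, 0.823, 0.567, 0.0]
wrist_force: [0.4, -0.5, -0.5]
finger_gap: -0.0001
```

>>> carry_out(
  steps=[
    [-1,0,0,0,0,0,0.1792],
    [-1,0,0,0,0,0,0.1792],
    [-1,0,0,0,0,0,0.1792],
    [-1,0,0,0,0,0,0.1792],
    [-1,0,0,0,0,0,0.1792],
    [-1,0,0,0,0,0,0.1792],
    [-1,0,0,0,0,0,0.1792],
    [-1,0,0,0,0,0,0.1792],
    [-1,0,0,0,0,0,0.1792],
    [-1,0,0,0,0,0,0],
  ],
)

```text
clock: 3.55
tcp_pos: [0.521, -0.1514, 0.2502]
orientation: [-0.0, 0.98, -0.201, -0.0]
wrist_force: [0.3, -0.1, -0.4]
finger_gap: -0.0002
```

```bash
cat >> h.py <<'E'
from scipy.spatial.transform import Rotation as Ro
C=np.array([0.584,-0.004]); TH=-0.405
def st():
    s=env.get_state(); q=s['orientation']; M=Ro.from_quat(q[[1,2,3,0]]).as_matrix()
    c,n=np.cos(TH),np.sin(TH); R=np.array([[c,-n],[n,c]])
    print('t',round(s['clock'],2),'tcp',s['tcp_pos'].round(4),'crate',(R.T@(s['tcp_pos'][:2]-C)).round(4),'toolx ang',round(np.degrees(np.arctan2(M[1,0],M[0,0])),2),'z',M[:,2].round(3),'F',s['wrist_force'].round(1),'gap',round(s['finger_gap'],4))
    return s,M
def to(w):  # world target -> tool-frame shift
    s,M=st(); print('shift',(M.T@(np.array(w)-s['tcp_pos'])).round(4))
def cw(x,y,z):
    c,n=np.cos(TH),np.sin(TH); return np.r_[C+np.array([[c,-n],[n,c]])@[x,y],z]
E
python3 -c "
from h import *
to(cw(0,-.163,.112));c=shot('top');save(c,'top2.png');c=shot('side');cv2.imwrite('pics/side2.png',c['color'][100:300,250:450,::-1].repeat(3,0).repeat(3,1))"
```

```text
t 3.55 tcp [ 0.521  -0.1514  0.2502] crate [ 0.0002 -0.1603] toolx ang -23.14 z [-0.  0. -1.] F [ 0.3 -0.1 -0.4] gap -0.0002
shift [-0.0002  0.0027  0.1382]
```

View pics/side2.png

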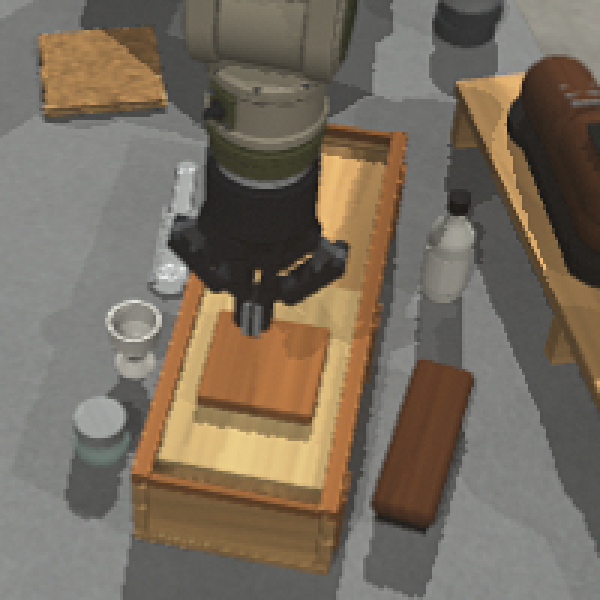

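Fingers are above the panel's −y strip and everything is undisturbed. I'll descend behind the block.

>>> carry_out(
  steps=[
    [-1,0,0.0005,0.035,0,0,0],
    [-1,0,0.0005,0.035,0,0,0],
    [-1,0,0.0005,0.035,0,0,0],
    [-1,0,0.0005,0.02,0,0,0],
    [-1,0,0.0005,0.012,0,0,0],
    [-1,0,0,0,0,0,0],
  ],
)

```text
clock: 4.4
tcp_pos: [0.5197, -0.1536, 0.1128]
orientation: [-0.0, 0.98, -0.201, -0.001]
wrist_force: [0.5, 0.0, -0.4]
finger_gap: 0.0001
```

>>> carry_out(
  steps=[
    [-1,0,-0.006,0,0,0,0],
    [-1,0,-0.006,0,0,0,0],
    [-1,0,-0.01,0,0,0,0],
    [-1,0,-0.014,0,0,0,0],
    [-1,0,-0.014,0,0,0,0],
    [-1,0,-0.014,0,0,0,0],
    [-1,0,-0.014,0,0,0,0],
    [-1,0,-0.014,0,0,0,0],
    [-1,0,-0.014,0,0,0,0],
  ],
)

```text
clock: 5.52
tcp_pos: [0.5623, -0.0555, 0.1132]
orientation: [-0.0, 0.979, -0.201, 0.0]
wrist_force: [-0.0, -4.3, 1.1]
finger_gap: 0.0002
```

```bash
python3 -c "
from h import *
to(cw(0,.043,.112));c=shot('side');cv2.imwrite('pics/side3.png',c['color'][100:300,250:450,::-1].repeat(3,0).repeat(3,1))"
```

```text
t 5.53 tcp [ 0.5623 -0.0555  0.1132] crate [ 0.0004 -0.0559] toolx ang -23.25 z [ 0. -0. -1.] F [-0.  -4.3  1.1] gap 0.0002
shift [-0.0005 -0.0989  0.0012]
```

>>> carry_out(
  steps=[
    [-1,0,-0.014,0,0,0,0],
    [-1,0,-0.014,0,0,0,0],
    [-1,0,-0.014,0,0,0,0],
    [-1,0,-0.014,0,0,0,0],
    [-1,0,-0.014,0,0,0,0],
    [-1,0,-0.012,0,0,0,0],
    [-1,0,-0.006,0,0,0,0],
    [-1,0,-0.003,0,0,0,0],
    [-1,0,-0.002,0,0,0,0],
  ],
)

```text
clock: 6.7
tcp_pos: [0.5982, 0.0291, 0.113]
orientation: [-0.0, 0.979, -0.202, -0.0]
wrist_force: [-1.6, -2.6, -2.1]
finger_gap: -0.0001
```

>>> carry_out(
  steps=[
    [-1,0,-0.002,0,0,0,0],
    [-1,0,-0.002,0,0,0,0],
  ],
)

```text
clock: 6.95
tcp_pos: [0.5999, 0.0327, 0.1132]
orientation: [-0.0, 0.979, -0.202, -0.0]
wrist_force: [-2.9, -1.6, -1.1]
finger_gap: 0.0
```

```bash
python3 -c "
from h import *
to(cw(0,.043,.112))"
```

```text
t 6.95 tcp [0.5999 0.0327 0.1132] crate [0.0002 0.04  ] toolx ang -23.27 z [-0.001  0.    -1.   ] F [-2.9 -1.6 -1.1] gap 0.0
shift [-0.0002 -0.003   0.0012]
```

Not at the stop yet (no force rise). I'll continue in small steps.

>>> carry_out(
  steps=[
    [-1,0,-0.002,0,0,0,0],
    [-1,0,-0.002,0,0,0,0],
  ],
)

```text
clock: 7.2
tcp_pos: [0.6017, 0.0365, 0.1133]
orientation: [-0.0, 0.979, -0.202, -0.0]
wrist_force: [-2.1, -0.6, -2.5]
finger_gap: 0.0002
```

>>> carry_out(
  steps=[
    [-1,0,-0.002,0,0,0,0],
    [-1,0,0,0,0,0,0],
  ],
)

```text
clock: 7.45
tcp_pos: [0.6018, 0.0369, 0.1133]
orientation: [0.002, 0.979, -0.202, -0.0]
wrist_force: [-4.3, -7.0, -0.5]
finger_gap: 0.0
```

>>> carry_out(
  steps=[
    [-1,0,-0.001,0,0,0,0],
    [-1,0,0,0,0,0,0],
  ],
)

```text
clock: 7.7
tcp_pos: [0.6018, 0.0369, 0.1133]
orientation: [0.003, 0.979, -0.202, -0.001]
wrist_force: [-5.8, -10.8, 0.4]
finger_gap: 0.0001
```

```bash
python3 -c "
from h import *
to(cw(0,.043,.112))"
```

```text
t 7.7 tcp [0.6018 0.0369 0.1133] crate [0.0003 0.0446] toolx ang -23.35 z [-0.002 -0.005 -1.   ] F [ -5.8 -10.8   0.4] gap 0.0001
shift [-0.0003  0.0016  0.0013]
```

Stop reached: force rises with no motion. I'll back off, lift and clear the view.

>>> carry_out(
  steps=[
    [-1,0,0.006,0,0,0,0],
    [-1,0,0.004,-0.01,0,0,0],
    [-1,0,0,-0.035,0,0,0],
    [-1,0,-0.02,-0.045,0,0,0],
    [-0.4,0,-0.04,-0.045,0,0,0],
    [0.5,0,-0.045,0,0,0,0],
    [0.5,0,-0.045,0,0,0,0],
    [0.5,0,0,0,0,0,0],
  ],
)

```text
clock: 8.7
tcp_pos: [0.6592, 0.1712, 0.2488]
orientation: [-0.001, 0.98, -0.199, 0.001]
wrist_force: [-0.9, -1.2, 0.2]
finger_gap: 0.0642
```

```bash
python3 -c "
from h import *
st()
c=shot('top');save(c,'top4.png');a=c['color'][105:240,222:402,::-1];a=cv2.resize(a,None,fx=3,fy=3,interpolation=cv2.INTER_CUBIC)
c=shot('side');save(c,'side4.png');b=c['color'][180:290,280:380,::-1];b=cv2.resize(b,None,fx=3.68,fy=3.68,interpolation=cv2.INTER_CUBIC)
h=min(len(a),len(b));o=np.hstack([a[:h],b[:h]]);print(o.shape);cv2.imwrite('pics/both4.png',o[:, :800] if 0 else cv2.resize(o,None,fx=.85,fy=.85))"
```

```text
t 8.7 tcp [0.6592 0.1712 0.2488] crate [0.     0.1907] toolx ang -23.0 z [ 0.002  0.002 -1.   ] F [-0.9 -1.2  0.2] gap 0.0642
(405, 908, 3)
```

View pics/both4.png

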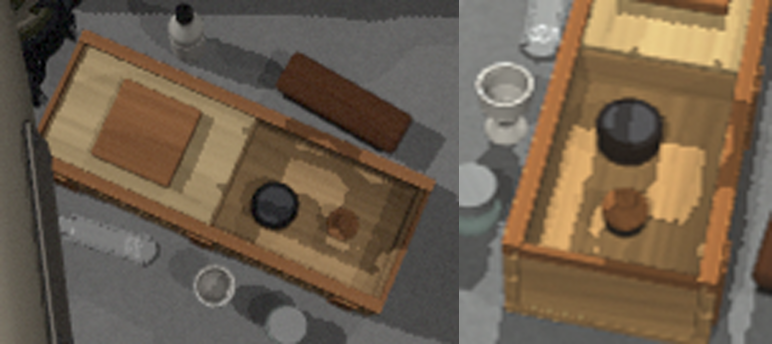

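The panel is open over the deck. The black tin is at about (329,186) top px, towards the +y end of the bay, and the dauber is at about (356,192).

```bash
python3 -c "
from h import *
import numpy as np
c,n=np.cos(TH),np.sin(TH);R=np.array([[c,-n],[n,c]])
for nm,x0,x1,y0,y1 in (('top',312,346,168,204),('side',308,350,198,238)):
    k=shot(nm);im=k['color'].astype(int)
    m=np.zeros(im.shape[:2],bool);s=im[y0:y1,x0:x1];m[y0:y1,x0:x1]=(s.max(2)<75)&(s[...,0]-s[...,2]<14)
    q,_=rect(cv2.morphologyEx(m.astype(np.uint8),cv2.MORPH_OPEN,np.ones((3,3))))
    # fill, then match silhouette centroid (mid height)
    M=cv2.moments(q);u=(M['m10']/M['m00'],M['m01']/M['m00'])
    a=np.linspace(0,6.28,60)
    w=ray(k,[u],.059)[0]
    # refine: silhouette hull centroid of modelled cylinder vs seen
    for _ in range(4):
        X=np.vstack([np.c_[w[0]+.028*np.cos(a),w[1]+.028*np.sin(a),0*a+z] for z in (.047,.071)])
        H=cv2.convexHull(proj(k,X).astype(np.float32));Mh=cv2.moments(H);v=(Mh['m10']/Mh['m00'],Mh['m01']/Mh['m00'])
        w=w+ray(k,[u],.059)[0]-ray(k,[v],.059)[0]
    print(nm,u,'area',cv2.contourArea(q),cv2.contourArea(H),cv2.boundingRect(q),cv2.boundingRect(H),w.round(4),'crate',(R.T@(w[:2]-C)).round(4))
to(cw(0,0,.2))
"
```

```text
top (329.18974358974356, 185.14578754578753) area 227.5 302.76720192749053 (321, 177, 18, 18) (319, 175, 20, 21) [ 0.549  -0.0558  0.059 ] crate [-0.0118 -0.0614]
side (332.6194779116466, 223.95481927710844) area 166.0 419.46469885809347 (324, 212, 21, 20) (321, 212, 23, 24) [ 0.5444 -0.0633  0.059 ] crate [-0.013  -0.0701]
t 8.9 tcp [0.6581 0.1671 0.2488] crate [0.0006 0.1865] toolx ang -23.29 z [ 0.001  0.    -1.   ] F [-0.3 -0.5 -0.3] gap 0.0642
shift [-0.0004  0.1865  0.0488]
```

>>> carry_out(
  steps=[
    [0.58,-0.002,0.0415,0,0,0,0],
    [0.58,-0.002,0.0415,0,0,0,0],
    [0.58,-0.002,0.0415,0,0,0,0],
    [0.58,-0.002,0.0415,0,0,0,0],
    [0.58,-0.002,0.0415,0,0,0,0],
    [0.58,-0.002,0.0415,0,0,0,0],
    [0.58,0,0,0.03,0,0,0],
    [0.58,0,0,0.03,0,0,0],
    [0.58,0,0,0.02,0,0,0],
    [0.58,0,0,0.02,0,0,0],
    [0.58,0,0,0,0,0,0],
  ],
)

```text
clock: 10.28
tcp_pos: [0.5471, -0.0569, 0.1473]
orientation: [-0.0, 0.979, -0.202, -0.001]
wrist_force: [-0.4, 0.2, -0.0]
finger_gap: 0.0675
```

```bash
python3 -c "
from h import *
to([.549,-.057,.067])
k=shot('side');b=k['color'][160:290,270:400,::-1];cv2.imwrite('pics/side5.png',cv2.resize(b,None,fx=4,fy=4,interpolation=cv2.INTER_CUBIC))"
```

```text
t 10.28 tcp [ 0.5471 -0.0569  0.1473] crate [-0.013  -0.0631] toolx ang -23.35 z [-0.003  0.001 -1.   ] F [-0.4  0.2 -0. ] gap 0.0675
shift [ 0.002  -0.0007  0.0803]
```

View pics/side5.png

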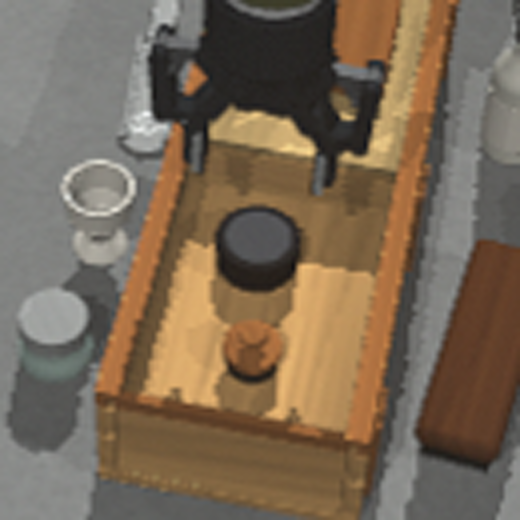

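The fingers straddle the tin line. The tin lid centre is at about (334.5,219) side px and the dauber knob at about (333,246). The gripper's knuckles are wide and near the −x lip, so I'll check whether a diagonal grasp has more room.

```bash
python3 -c "
from h import *
c,n=np.cos(TH),np.sin(TH);R=np.array([[c,-n],[n,c]])
k=shot('side')
w=ray(k,[(334.2,218.5)],.071);print('tin side',w.round(4),(R.T@(w[0,:2]-C)).round(4))
w=ray(k,[(332.7,244.5)],.079);print('dauber side',w.round(4),(R.T@(w[0,:2]-C)).round(4))
k=shot('top');w=ray(k,[(356,192)],.075);print('dauber top',w.round(4),(R.T@(w[0,:2]-C)).round(4))
to([.5485,-.057,.067])
"
```

```text
tin side [[ 0.5497 -0.0559  0.071 ]] [-0.0111 -0.0613]
dauber side [[ 0.527  -0.1405  0.079 ]] [ 0.0014 -0.1479]
dauber top [[ 0.5272 -0.1333  0.075 ]] [-0.0012 -0.1412]
t 10.43 tcp [ 0.5492 -0.0568  0.1495] crate [-0.0112 -0.0623] toolx ang -23.3 z [ 0.002 -0.    -1.   ] F [-0.2 -0.7  0.6] gap 0.0676
shift [-0.0007  0.0004  0.0825]
```

Both views agree on the tin at (0.549,−0.056). A 45° jaw line clears lip, wall and dauber by more than 7 mm, so I'll use that.

>>> carry_out(
  steps=[
    [0.6,0,0,0,0,0,-0.157],
    [0.6,0,0,0,0,0,-0.157],
    [0.6,0,0,0,0,0,-0.157],
    [0.6,0,0,0,0,0,-0.157],
    [0.6,0,0,0,0,0,-0.157],
    [0.6,0,0,0.02,0,0,0],
    [0.6,0,0,0.02,0,0,0],
    [0.6,0,0,0.012,0,0,0],
    [0.6,0,0,0.008,0,0,0],
    [0.6,0,0,0,0,0,0],
  ],
)

```text
clock: 11.68
tcp_pos: [0.5488, -0.0562, 0.0882]
orientation: [-0.0, 0.982, 0.188, -0.0]
wrist_force: [-0.1, 0.7, -0.1]
finger_gap: 0.0681
```

```bash
python3 -c "
from h import *
to([.549,-.056,.067])"
```

```text
t 11.68 tcp [ 0.5488 -0.0562  0.0882] crate [-0.0118 -0.0619] toolx ang 21.72 z [-0.  0. -1.] F [-0.1  0.7 -0.1] gap 0.0681
shift [ 0.0003 -0.0001  0.0212]
```

>>> carry_out(
  steps=[
    [0.6,0,0,0.006,0,0,0],
    [0.6,0,0,0.005,0,0,0],
    [0.6,0,0,0.005,0,0,0],
    [0.6,0,0,0.003,0,0,0],
    [0.6,0,0,0,0,0,0],
  ],
)

```text
clock: 12.3
tcp_pos: [0.5486, -0.0561, 0.069]
orientation: [-0.0, 0.982, 0.188, -0.0]
wrist_force: [0.8, 1.2, -0.6]
finger_gap: 0.0681
```

>>> carry_out(
  steps=[
    [0.4,0,0,0,0,0,0],
    [0.2,0,0,0,0,0,0],
    [0,0,0,0,0,0,0],
    [0,0,0,0,0,0,0],
    [0,0,0,0,0,0,0],
  ],
  grip_force=25,
)

```text
clock: 12.92
tcp_pos: [0.5491, -0.0563, 0.0696]
orientation: [0.0, 0.982, 0.188, 0.0]
wrist_force: [-0.8, -0.5, 4.9]
finger_gap: 0.0549
```

```bash
python3 -c "
from h import *
to([.549,-.056,.2])"
```

```text
t 12.93 tcp [ 0.5491 -0.0563  0.0696] crate [-0.0115 -0.0618] toolx ang 21.73 z [ 0.001 -0.    -1.   ] F [-0.8 -0.5  4.9] gap 0.0549
shift [ 1.000e-04 -3.000e-04 -1.304e-01]
```

Gripped at 55 mm. I'll lift.

>>> carry_out(
  steps=[
    [-0.2,0,0,-0.003,0,0,0],
    [-0.2,0,0,-0.01,0,0,0],
    [-0.2,0,0,-0.02,0,0,0],
    [-0.2,0,0,-0.03,0,0,0],
    [-0.2,0,0,-0.035,0,0,0],
    [-0.2,0,0,-0.035,0,0,0],
    [-0.2,0,0,-0.005,0,0,0],
    [-0.2,0,0,0,0,0,0],
  ],
)

```text
clock: 13.92
tcp_pos: [0.5488, -0.0562, 0.2072]
orientation: [-0.0, 0.982, 0.188, 0.0]
wrist_force: [0.2, -0.3, -0.2]
finger_gap: 0.055
```

```bash
python3 -c "
from h import *
to([.4836,.4130,.2])
k=shot('side');a=k['color'][100:300,250:400,::-1];cv2.imwrite('pics/side6.png',cv2.resize(a,None,fx=3,fy=3,interpolation=cv2.INTER_CUBIC))"
```

```text
t 13.93 tcp [ 0.5488 -0.0562  0.2072] crate [-0.0118 -0.0618] toolx ang 21.73 z [ 0.  0. -1.] F [ 0.2 -0.3 -0.2] gap 0.055
shift [ 0.1131 -0.46    0.0072]
```

View pics/side6.png

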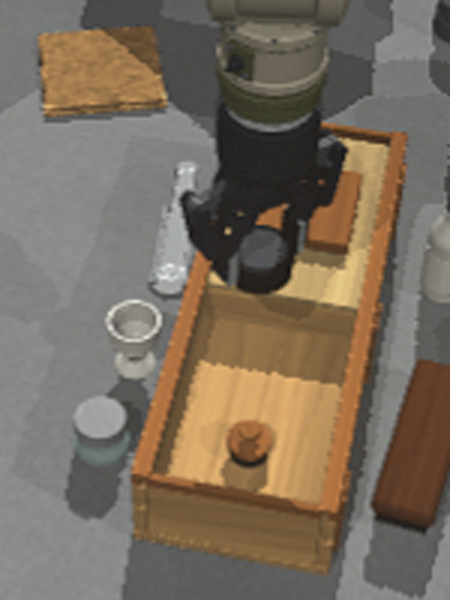

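The tin is held upright, the bay is empty but for the dauber standing, and the panel is still open. Next is the mat.

>>> carry_out(
  steps=[
    [-0.2,0.004,-0.016,0,0,0,0],
    [-0.2,0.007,-0.03,0,0,0,0],
    [-0.2,0.01,-0.04,0,0,0,0],
    [-0.2,0.01,-0.04,0,0,0,0],
    [-0.2,0.01,-0.04,0,0,0,0],
    [-0.2,0.01,-0.04,0,0,0,0],
    [-0.2,0.01,-0.04,0,0,0,0],
    [-0.2,0.01,-0.04,0,0,0,0],
    [-0.2,0.01,-0.04,0,0,0,0],
    [-0.2,0.01,-0.04,0,0,0,0],
    [-0.2,0.01,-0.04,0,0,0,0],
    [-0.2,0.008,-0.034,0,0,0,0],
    [-0.2,0.004,-0.02,0,0,0,0],
    [-0.2,0,0,0.01,0,0,0],
    [-0.2,0,0,0.03,0,0,0],
    [-0.2,0,0,0.04,0,0,0],
    [-0.2,0,0,0.04,0,0,0],
    [-0.2,0,0,0.025,0,0,0],
    [-0.2,0,0,0.01,0,0,0],
    [-0.2,0,0,0,0,0,0],
  ],
)

```text
clock: 16.48
tcp_pos: [0.4833, 0.412, 0.0517]
orientation: [0.0, 0.982, 0.188, -0.001]
wrist_force: [-0.7, -0.1, -0.1]
finger_gap: 0.0552
```

```bash
python3 -c "
from h import *
to([.4836,.4130,.0335])"
```

```text
t 16.48 tcp [0.4833 0.412  0.0517] crate [-0.2564  0.3426] toolx ang 21.67 z [-0.001 -0.001 -1.   ] F [-0.7 -0.1 -0.1] gap 0.0552
shift [ 0.0007 -0.0009  0.0182]
```

>>> carry_out(
  steps=[
    [-0.2,0,0,0.006,0,0,0],
    [-0.2,0,0,0.006,0,0,0],
    [-0.2,0,0,0.003,0,0,0],
    [-0.2,0,0,0.0015,0,0,0],
    [-0.2,0,0,0.001,0,0,0],
    [-0.2,0,0,0,0,0,0],
  ],
)

```text
clock: 17.23
tcp_pos: [0.4836, 0.413, 0.0348]
orientation: [-0.0, 0.982, 0.188, 0.0]
wrist_force: [-0.4, 0.5, -0.6]
finger_gap: 0.0549
```

>>> carry_out(
  steps=[
    [-0.2,0,0,0.001,0,0,0],
    [-0.2,0,0,0,0,0,0],
  ],
)

```text
clock: 17.48
tcp_pos: [0.4836, 0.4129, 0.0338]
orientation: [-0.0, 0.982, 0.188, 0.0]
wrist_force: [-0.2, 0.5, -0.2]
finger_gap: 0.0551
```

```bash
python3 -c "
from h import *
to([.4836,.4130,.0325])"
```

```text
t 17.48 tcp [0.4836 0.4129 0.0338] crate [-0.2566  0.3436] toolx ang 21.73 z [ 0.  0. -1.] F [-0.2  0.5 -0.2] gap 0.0551
shift [ 0.0001 -0.0001  0.0013]
```

>>> carry_out(
  steps=[
    [-0.2,0,0,0.0008,0,0,0],
    [-0.2,0,0,0,0,0,0],
  ],
)

```text
clock: 17.73
tcp_pos: [0.4835, 0.4129, 0.033]
orientation: [-0.0, 0.982, 0.188, -0.0]
wrist_force: [0.1, 0.1, -1.2]
finger_gap: 0.0551
```

>>> carry_out(
  steps=[
    [-0.2,0,0,0.0006,0,0,0],
    [-0.2,0,0,0,0,0,0],
  ],
)

```text
clock: 17.98
tcp_pos: [0.4836, 0.413, 0.0327]
orientation: [-0.0, 0.982, 0.188, 0.0]
wrist_force: [-1.0, -0.4, 2.2]
finger_gap: 0.0548
```

Contact felt at z≈0.0327. I'll release slowly, rise and clear the view.

>>> carry_out(
  steps=[
    [0.3,0,0,0,0,0,0],
    [0.35,0,0,0,0,0,0],
    [0.45,0,0,0,0,0,0],
    [0.6,0,0,0,0,0,0],
    [0.6,0,0,0,0,0,0],
    [0.6,0,0,-0.01,0,0,0],
    [0.6,0,0,-0.025,0,0,0],
    [0.6,0,0,-0.04,0,0,0],
    [0.6,0,0,-0.045,0,0,0],
    [0,0,0,-0.045,0,0,0],
    [-1,0,0,-0.03,0,0,0.15],
    [-1,0,0,0,0,0,0.157],
    [-1,0,0,0,0,0,0.157],
    [-1,0,0,0,0,0,0.157],
    [-1,0,0,0,0,0,0.164],
    [-1,0,0,0,0,0,0],
  ],
)

```text
clock: 19.98
tcp_pos: [0.4836, 0.4129, 0.2282]
orientation: [-0.0, 0.98, -0.201, 0.0]
wrist_force: [-0.2, 1.0, -0.2]
finger_gap: -0.0002
```

```bash
python3 -c "
from h import *
to(cw(0,.176,.2))
k=shot('side');save(k,'s7.png');b=k['color'][80:180,220:380,::-1];cv2.imwrite('pics/side7.png',cv2.resize(b,None,fx=4,fy=4,interpolation=cv2.INTER_CUBIC))"
```

```text
t 19.98 tcp [0.4836 0.4129 0.2282] crate [-0.2566  0.3437] toolx ang -23.15 z [ 0.001  0.    -1.   ] F [-0.2  1.  -0.2] gap -0.0002
shift [0.2564 0.1679 0.0282]
```

View pics/side7.png

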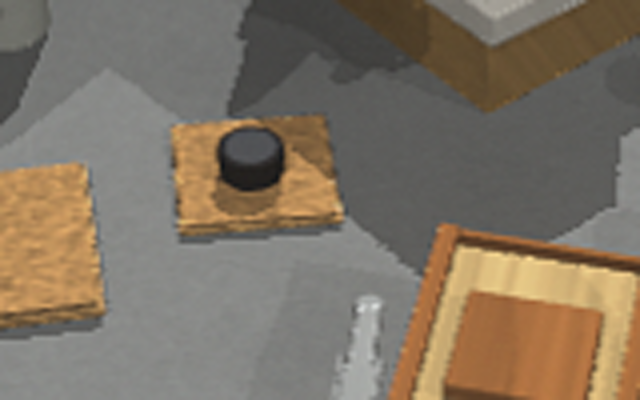

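The tin sits lid up, near the centre of the small mat. Now I'll move behind the block's +y edge.

>>> carry_out(
  steps=[
    [-1,0.032,0.0208,0,0,0,0],
    [-1,0.032,0.0208,0,0,0,0],
    [-1,0.032,0.0208,0,0,0,0],
    [-1,0.032,0.0208,0,0,0,0],
    [-1,0.032,0.0208,0,0,0,0],
    [-1,0.032,0.0208,0,0,0,0],
    [-1,0.032,0.0208,0,0,0,0],
    [-1,0.032,0.0208,0,0,0,0],
    [-1,0,0,0,0,0,0],
    [-1,0,0,0.03,0,0,0],
    [-1,0,0,0.03,0,0,0],
    [-1,0,0,0,0,0,0],
  ],
)

```text
clock: 21.52
tcp_pos: [0.6507, 0.1595, 0.1649]
orientation: [0.001, 0.98, -0.2, -0.003]
wrist_force: [-0.7, -0.0, -0.1]
finger_gap: 0.0002
```

```bash
python3 -c "
from h import *
to(cw(0,.178,.113))"
```

```text
t 21.52 tcp [0.6507 0.1595 0.1649] crate [-0.0031  0.1766] toolx ang -23.12 z [-0.006 -0.    -1.   ] F [-0.7 -0.  -0.1] gap 0.0002
shift [ 0.0034 -0.0015  0.0519]
```

>>> carry_out(
  steps=[
    [-1,0,0,0.025,0,0,0],
    [-1,0,0,0.015,0,0,0],
    [-1,0,0,0.011,0,0,0],
    [-1,0,0,0,0,0,0],
  ],
)

```text
clock: 22.02
tcp_pos: [0.6526, 0.1591, 0.1159]
orientation: [0.0, 0.98, -0.201, -0.001]
wrist_force: [-0.2, -0.8, 0.5]
finger_gap: -0.0003
```

```bash
python3 -c "
from h import *
to(cw(0,-.047,.113))"
```

```text
t 22.02 tcp [0.6526 0.1591 0.1159] crate [-0.0012  0.1769] toolx ang -23.23 z [-0.001 -0.    -1.   ] F [-0.2 -0.8  0.5] gap -0.0003
shift [0.0013 0.2239 0.003 ]
```

>>> carry_out(
  steps=[
    [-1,0,0,0.003,0,0,0],
    [-1,0,0.006,0,0,0,0],
    [-1,0,0.006,0,0,0,0],
    [-1,0,0.01,0,0,0,0],
    [-1,0,0.015,0,0,0,0],
    [-1,0,0.015,0,0,0,0],
    [-1,0,0.015,0,0,0,0],
    [-1,0,0.015,0,0,0,0],
    [-1,0,0.015,0,0,0,0],
    [-1,0,0.015,0,0,0,0],
    [-1,0,0.015,0,0,0,0],
    [-1,0,0.015,0,0,0,0],
    [-1,0,0.015,0,0,0,0],
    [-1,0,0.015,0,0,0,0],
    [-1,0,0.012,0,0,0,0],
    [-1,0,0.01,0,0,0,0],
    [-1,0,0.006,0,0,0,0],
    [-1,0,0.006,0,0,0,0],
    [-1,0,0.003,0,0,0,0],
    [-1,0,0.002,0,0,0,0],
  ],
)

```text
clock: 24.52
tcp_pos: [0.5697, -0.0349, 0.1133]
orientation: [-0.0, 0.98, -0.201, -0.0]
wrist_force: [0.3, 1.9, 1.6]
finger_gap: -0.0003
```

```bash
python3 -c "
from h import *
to(cw(0,-.0454,.113))"
```

```text
t 24.52 tcp [ 0.5697 -0.0349  0.1133] crate [-0.001 -0.034] toolx ang -23.24 z [-0.  0. -1.] F [0.3 1.9 1.6] gap -0.0003
shift [0.001  0.0114 0.0003]
```

>>> carry_out(
  steps=[
    [-1,0,0.004,0,0,0,0],
    [-1,0,0.003,0,0,0,0],
    [-1,0,0.002,0,0,0,0],
    [-1,0,0,0,0,0,0],
  ],
)

```text
clock: 25.02
tcp_pos: [0.566, -0.0435, 0.1133]
orientation: [0.0, 0.979, -0.202, -0.0]
wrist_force: [-0.9, 0.6, 1.4]
finger_gap: -0.0002
```

>>> carry_out(
  steps=[
    [-1,0,0.002,0,0,0,0],
    [-1,0,0.001,0,0,0,0],
    [-1,0,0,0,0,0,0],
  ],
)

```text
clock: 25.4
tcp_pos: [0.5651, -0.0456, 0.1133]
orientation: [-0.0, 0.98, -0.201, -0.0]
wrist_force: [1.9, 4.2, -0.1]
finger_gap: 0.0001
```

>>> carry_out(
  steps=[
    [-1,0,0.001,0,0,0,0],
    [-1,0,0.001,0,0,0,0],
    [-1,0,0,0,0,0,0],
  ],
)

```text
clock: 25.78
tcp_pos: [0.565, -0.0458, 0.1133]
orientation: [-0.002, 0.98, -0.201, 0.0]
wrist_force: [3.3, 9.6, -1.1]
finger_gap: -0.0002
```

Dead stop reached where predicted, with force at 10 N and no motion. I'll back off, retreat and look.

>>> carry_out(
  steps=[
    [-1,0,-0.006,0,0,0,0],
    [-1,0,-0.006,-0.01,0,0,0],
    [-1,0,0,-0.03,0,0,0],
    [-1,0,0,-0.045,0,0,0],
    [-1,-0.01,-0.03,-0.045,0,0,0],
    [-1,-0.02,-0.045,-0.01,0,0,0],
    [-1,-0.02,-0.045,0,0,0,0],
    [-1,-0.02,-0.045,0,0,0,0],
    [-1,-0.02,-0.03,0,0,0,0],
    [-1,0,0,0,0,0,0],
  ],
)

```text
clock: 27.02
tcp_pos: [0.5627, 0.1801, 0.254]
orientation: [0.0, 0.98, -0.2, 0.0]
wrist_force: [0.3, -0.2, -0.6]
finger_gap: 0.0001
```

```bash
python3 -c "
from h import *
st()
k=shot('top');a=k['color'][100:250,222:402,::-1];a=cv2.resize(a,None,fx=2.4,fy=2.4,interpolation=cv2.INTER_CUBIC)
k=shot('side');b=k['color'][95:290,240:430,::-1];b=cv2.resize(b,(351,360),interpolation=cv2.INTER_CUBIC)
cv2.imwrite('pics/fin.png',np.hstack([a,b]))"
```

```text
t 27.02 tcp [0.5627 0.1801 0.254 ] crate [-0.0921  0.1608] toolx ang -23.03 z [ 0.001 -0.001 -1.   ] F [ 0.3 -0.2 -0.6] gap 0.0001
```

View pics/fin.png

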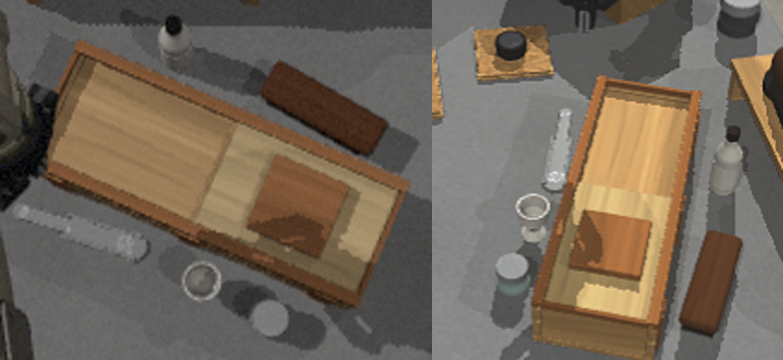

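The panel is shut against the −y stop: the gap there is gone and the block is at about (300,205). The tin is on the small mat at (511,43), and the cup, jar, horn, bottle and brush are where they were. The arm is clear, so I'll hand in.

```bash
python3 -c "
from h import *
print(env.hand_in())"
```

```text
the job is handed in; nothing more can be done
None
```

I slid the panel open to its stop, lifted the tin out and set it down lid up near the centre of the smaller cork mat. I then pushed the panel shut to its other stop and handed in at about 27 s of the 61 s allowed.

- **Panel:** At both ends the wrist force rose to about 10–12 N with no further motion. The shut position agreed with the one predicted from the 208 mm travel to under 1 mm.
- **Tin:** The gripper touched down at about 2 N. A picture taken after release showed the tin lid up and wholly on the mat.
- **Bench:** In the final pictures the egg cup, jar, horn, bottle and brush looked unmoved. I did not measure their positions again.
- **Dauber:** I last saw it standing in the bay just after the tin was lifted. The shut panel now hides it, so I could not check it at the end.

One check disagreed. My first side-view estimate of the tin was off by about 9 mm because the colour mask missed the lid. A second side-view reading agreed with the top view to about 1 mm, and I used that for the grasp.

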